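Gauge the depth of the empty peg bore

ROBOT

A 6-joint arm with a two-finger parallel gripper is mounted at the origin on the work surface. World frame = base frame: x ahead of the robot, y to its left, z up, the work surface at z = 0. Lengths are in m, angles in rad, forces in N, time in s.
With the tool pointing down it reaches from about 0.3 to 0.75 m from the base axis. Payload 8.5 kg.
Tool frame: the origin (TCP) lies on the centre line of the jaws, within the pads' length; the fingertips stand 19 mm ahead of it and the grasp point (between the pads) is the TCP; z points along the fingers, y is the direction in which the jaws open and shut (so a half turn about z gives the same grasp; the last joint's range is limited). The gripper opens to 85 mm and grips with 20 to 120 N. Pads are 22 mm wide; open, the fingers measure 114 mm over their backs; the gripper's body (76 mm by 85 mm) begins 54 mm behind the grasp point. The pads swing forward as they close: fully open they stand 13 mm farther back than shut.
Start: joints at [0.933, 0.381, 1.297, -0, 1.464, -0.215], TCP at [0.226, 0.502, 0.214] pointing down, gripper open.
Joint ranges: [-3.11, 3.11], [-0.89, 2.33], [0.22, 2.48], [-1.42, 4.56], [0.17, 2.85], [-2.88, 2.88]. Speed limits (rad/s): [2.39, 2.39, 3.14, 3.14, 3.14, 3.14].

INTERFACE

Orientations are given as a 3x3 rotation matrix whose columns are the frame's x, y, z axes.
In Python, from bench import arm gives the robot as it stands. The module is installed in compiled form; this text tells all that it offers.
- The arm moves only by the tool jog_arm, never from a script. Its arguments are lists of equal length, an entry for each row: "xyz": the shift along the tool's x, y, z in mm, a list of three; "turn": the turn, a rotation vector about the tool's x, y, z in degrees, a list of three; "jaw": the opening, from 0 (shut) to 1 (fully open). A call has 1 to 20 rows; each row shifts and turns the pose as measured when the row begins, along the tool's axes as they then stand; what a row does not reach is not made up. A row lasts 1/12 s, in which the tool goes at most 41.7 mm and 7.16 degrees, less where a joint would pass 70% of its speed; a pose out of reach is approached as far as the arm can. A call with a gripper value outside its range is refused whole. The fingers move at their own pace and stop on an object; "force" is the grip in N (left out, the last holds). Time passes only in rows, so rows that do not move let the fingers close. It gives the time, the measured TCP pose, the force and the opening at its end, in the units of the state.
- arm.observe(): the state, without advancing time (a new reading comes with each control period).
- arm.camera(name): name is "scene" or "top"; returns (picture, depth): 384x512x3 uint8, blue, green, red; 384x512 float32, m along the optical axis (not along the pixel's ray), 0 where there is no reading.
- arm.calibration(name): a dict with "K" (3x3 intrinsics, pixels), "view" (4x4, takes a point from world to camera coordinates). Camera axes: x right, y down, z forward; pixel columns grow to the right and rows downward; lengths in m; the calibration is good to about 2 mm. A picture is of the moment at which its call begins. calibration takes no time and is no camera call.
- arm.job_done(): hands the job in, once; it reports no verdict.
The state is a dict: "time": time; "joints": joint angles; "dq": joint speeds; "joint_torque": joint torques, N m; "eef_pos": TCP position; "eef_rot": TCP orientation; "wrist_force": force on the tool from outside, world axes, zero at the start; "wrist_torque": the same for the moment, N m; "grip_width": finger opening in m.
Only numpy, scipy, OpenCV 4.12 (cv2) and the standard library are available. Lean on these libraries where they do the work, as an engineer would, in place of code of your own. Each camera call takes 0.05 s, during which the arm holds its last target. There are 200 camera calls.

TASK

One of the four fir blocks on the dropped flap has lost its dowel peg: lift the horn-handled depth gauge out of its dark stand and lower its rod into that empty bore until the rod bottoms out. Hold it down there with a light push of about 10 N for about a second, never jabbing or leaning on it, then let go and leave the gauge standing upright in the bore, rod on the bottom and brass stop collar down on the wood, so that the depth can be read. Leave the other things alone.

Things in the scene. Friction and masses are not known exactly. Their poses are not given: they have to be found in the camera images.
- gauge_grip (a point): Centre, half-way up, of the depth gauge's upright round horn handle (dark brown, 26 mm diameter, 70 mm tall). Z points up along the gauge's axis. The handle's lower end is 35 mm below this point; from it a steel rod of 10 mm diameter runs down to the tip, 130 mm below this point. The gauge weighs about 0.14 kg.
- stand: Fixed dark oak stand, 76 mm square, 40 mm tall; origin: centre of its underside. The gauge first stands upright in it, hanging by its collar, with 12 mm of rod in the stand's loose 13 mm hole; it lifts straight out.
- gauge_tip (a point): Lower end of the gauge's rod, on its axis; the last 4 mm taper from 10 to 5 mm diameter. Z points up along the rod.
- stop_face (a point): Centre of the underside of the brass stop collar (34 mm diameter, 12 mm tall) that slides on the rod. At first it is 12 mm above the tip.
- stop_collar (a joint): How far (m) the collar has slid up the rod: 0 at the start (12 mm of rod below it), 0.065 at most. It grips the rod by friction: about 3 N slides it, it stays where it is left, and the gauge's own weight does not slide it: once the collar lies on the wood, the rod must be pushed down through it.
- bore_mouth (a point): Centre of the empty bore's mouth, on the level top of its fir block, 64 mm above the bench. Z points up, x away from the robot and square to the row. The bore is 13 mm wide, straight down and blind, with a hard bottom; its depth is not known: between 22 and 42 mm. Any of the four places in the row can be the empty one.
- bore_block: The fir block with the empty bore, 60 x 66 mm, 52 mm tall, on the 12 mm flap; its origin is the centre of its underside. Fixed. It and the bottom of its bore are marked by more than 25 N.
- shelf: Fixed sea-blue shelf, 170 x 420 mm, 90 mm tall, its flap (120 mm deep) dropped flat at its front (own -x) side. Origin: centre of its underside. The four fir blocks stand on the flap along the shelf's y, 150 mm in front of the origin, at y = -105, -35, 35, 105 mm; the three others each carry an upright dowel peg, 16 mm diameter, 40 mm tall above the block.
- fish_scale: Brass spring fish scale lying on the shelf, 36 x 180 x 16 mm. Origin: centre of its underside. Bystander.
- buoy1: Orange plastic net buoy on the shelf, 68 mm diameter, 70 mm tall. Origin: centre of its underside. Bystander.
- buoy2: The other orange net buoy, the same.
- cleat: Cast-bronze boat cleat on the shelf, 124 x 30 x 49 mm. Origin: centre of its underside. Bystander.
- net_gauge: Flat net gauge with a horn handle lying on the shelf, 36 x 155 x 12 mm. Origin: middle of its underside. Bystander.
- mallet: Wooden mallet lying on the bench on the left. Bystander.
- screw_tin: Green tin of 68 mm diameter, 60 mm tall, on the bench on the right. Origin: centre of its underside. Bystander.
Mind the look-alikes: they are no part of the job. What is shaped like the part that bears gauge_grip but purple is not meant.

How it is judged:
On the way, in this order (a step that is already met when the one before it is completed fails the run):
1. the gauge is lifted out of its stand (height (world z) of gauge_tip above 0.07 m), for 0.1 s.
2. the rod is on the bottom of the bore, the collar down on the block, and the rod is kept pressed on the bottom (more than 2 N there, besides the 3 N that the collar takes) for 0.6 s (z of bore_floor_c0 in the frame of gauge_tip above -0.0035 m and horizontal distance between gauge_tip and bore_mouth below 0.004 m and angle between gauge_tip's own z axis and vertical below 0.1 rad and z of stop_face in the frame of bore_mouth below 0.002 m and contact force between depth_gauge and bore_floor_c0 above 2 N), for 0.6 s.
At the end, for the whole second after the job is handed in: The gauge stands released and still in the empty bore, upright within 0.1 rad, its rod's tip within 1.5 mm of the bottom of the bore and within 4 mm of its axis, and the stop collar's underside within 2 mm of the block's top (z of bore_floor_c0 in the frame of gauge_tip above -0.0035 m and horizontal distance between gauge_tip and bore_mouth below 0.004 m and angle between gauge_tip's own z axis and vertical below 0.1 rad and z of stop_face in the frame of bore_mouth below 0.002 m and linear speed of depth_gauge below 0.02 m/s and contact force between the fingers and depth_gauge below 0.1 N); the robot touches nothing.
It fails at once if the gauge presses on the bottom of the bore with more than 25 N (contact force between depth_gauge and bore_floor_c0 above 25 N).
It fails at once if the gauge presses on the bored block with more than 25 N (contact force between depth_gauge and bore_block above 25 N).
It fails at once if a bystander (scale, buoy, cleat, net gauge, mallet, tin) is moved by more than 20 mm (distance of any of fish_scale, buoy1, buoy2, cleat, net_gauge, mallet, screw_tin from where it was at the start of the episode above 0.02 m).
It also fails if it takes over 53 s, if anything falls off the work surface, if the arm or the gripper's body presses on something with over 40 N, if the wrist force passes 120 N, or if a joint passes its speed limit or range.

## Working session

There is one attempt and no reset: what is moved stays moved. The work goes in short steps, Python scripts to look and compute and a tool call to move; the robot and the scene stay as the last step left them, time stands still between calls to the robot, and variables do not carry over. Pictures are saved under pics/ and viewed, about 8 in all and at most 12, crops included, and the job is handed in when it is done.

Besides the shell and the picture viewer there is one more tool, called after "Emit:" as name(argument=value, ...) on one line, values as JSON. jog_arm: Moves the arm, as the interface text tells. Its arguments: {"type":"object","properties":{"xyz":{"type":"array","items":{"type":"array","items":{"type":"number"}}},"turn":{"type":"array","items":{"type":"array","items":{"type":"number"}}},"jaw":{"type":"array","items":{"type":"number"}},"force":{"type":"number"}},"required":["xyz","turn","jaw"]}

```bash
mkdir -p pics; cat > h.py <<'E'
import numpy as np,cv2
from bench import arm
def snap(n):
    im,d=arm.camera(n);c=arm.calibration(n);return im,d,np.array(c["K"]),np.array(c["view"])
def pt(u,v,d,K,V):
    p=np.linalg.inv(K)@np.array([u,v,1.])*d
    return (np.linalg.inv(V)@np.append(p,1))[:3]
def ray(u,v,K,V,z):
    I=np.linalg.inv(V);o=I[:3,3];r=I[:3,:3]@np.linalg.inv(K)@np.array([u,v,1.])
    return o+r*(z-o[2])/r[2]
def proj(p,K,V):
    q=K@(V@np.append(p,1))[:3];return q[:2]/q[2]
E
python3 - <<'E'
from h import *
for n in("scene","top"):
    im,d,K,V=snap(n);cv2.imwrite(f"pics/{n}0.png",im);np.savez(f"{n}0.npz",im=im,d=d)
    print(n,K[0,0],np.linalg.inv(V)[:3].round(3).tolist())
print(arm.observe())
E
```

```text
scene 395.39033181873674 [[0.902, 0.349, -0.256, 0.823], [0.433, -0.746, 0.507, -0.542], [-0.014, -0.567, -0.823, 1.029]]
top 408.09138762343025 [[0.001, -0.993, 0.121, 0.402], [-0.999, -0.005, -0.033, 0.038], [0.033, -0.121, -0.992, 1.245]]
{'time': 0.1, 'joints': array([ 9.32695395e-01,  3.81129489e-01,  1.29812849e+00, -7.79286994e-06,
        1.46360354e+00, -2.15315454e-01]), 'dq': array([ 0.00045797, -0.00080177, -0.00110339, -0.00231478,  0.00056016,
       -0.00203228]), 'joint_torque': array([ 3.03721907e-03, -4.49223304e+01, -2.31656420e+01, -2.51472402e-04,
        3.70893016e-03,  2.09791224e-06]), 'eef_pos': array([0.22551253, 0.50134366, 0.21339212]), 'eef_rot': array([[-9.11949837e-01,  4.10301027e-01, -7.49604513e-04],
       [ 4.10301627e-01,  9.11949301e-01, -1.02380620e-03],
       [ 2.63532578e-04, -1.24122384e-03, -9.99999195e-01]]), 'wrist_force': array([ 0.06431501, -0.72739024,  0.3562801 ]), 'wrist_torque': array([-0.03906363,  0.03108812, -0.03617445]), 'grip_width': 0.08538429071691576}
```

View pics/scene0.png

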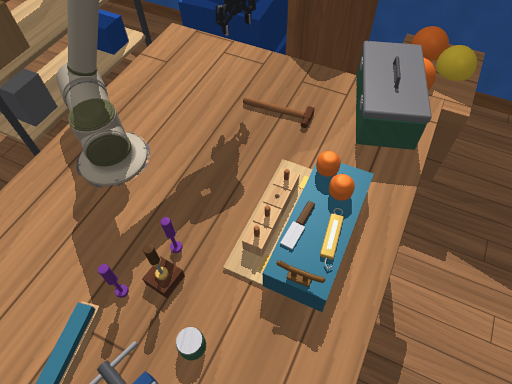

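View pics/top0.png

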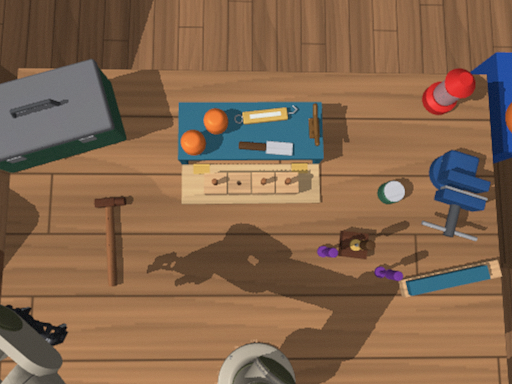

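Scene view: the brown-handled gauge is in its dark stand at about (152,257). The look-alikes are purple gauges at (168,230) and (107,273), plus the net gauge's brown handle at (306,211). In the top view the stand is at about (355,243) and the purples are at (328,252) and (388,273). By the description I choose the brown one. The empty bore looks to be at scene (276,197) / top (239,183). One crop montage to check both.

```bash
python3 - <<'E'
from h import *
z={n:np.load(n+"0.npz") for n in("scene","top")}
C={n:arm.calibration(n) for n in z}
def crop(n,u,v,w=35,h=26,s=11):
    return cv2.resize(z[n]["im"][v-h:v+h,u-w:u+w],None,fx=s/2,fy=s/2,interpolation=cv2.INTER_CUBIC)
m=np.vstack([np.hstack([crop("scene",155,265),crop("scene",274,200)]),np.hstack([crop("top",355,243),crop("top",252,183)])])
cv2.imwrite("pics/crop1.png",m);print(m.shape)
for n in z:
    K,V=np.array(C[n]["K"]),np.array(C[n]["view"]);im=z[n]["im"];d=z[n]["d"]
    P=[]
    vv,uu=np.mgrid[0:384,0:512]
    Q=np.linalg.inv(K)@np.stack([uu.ravel(),vv.ravel(),np.ones(uu.size)])*d.ravel()
    W=(np.linalg.inv(V)@np.vstack([Q,np.ones(uu.size)]))[:3].T.reshape(384,512,3)
    np.save(n+"W.npy",W)
    print(n)
    uv={"scene":[(152,249),(152,257),(161,271),(276,197),(287,175),(267,212),(257,231)],"top":[(370,243),(355,245),(345,250),(239,183),(228,183),(250,183),(214,182)]}[n]
    for u,v in uv: print((u,v),W[v,u].round(3),im[v,u])
    # fir tops: height 60-68mm
    hs=cv2.cvtColor(im,cv2.COLOR_BGR2HSV)
    m=((abs(W[...,2]-.064)<.006)&(W[...,0]>.4)&(abs(W[...,1])<.4)).astype(np.uint8)
    k,l,st,ce=cv2.connectedComponentsWithStats(m)
    for i in range(1,k):
        if st[i,4]>150:
            p=W[l==i];r=cv2.minAreaRect(p[:,:2].astype(np.float32)*1000);print("top",st[i],r,p[:,2].mean().round(4))
E
```

```text
(572, 770, 3)
scene
(152, 249) [ 0.409 -0.286  0.193] [45 69 99]
(152, 257) [ 0.41  -0.296  0.171] [19 29 43]
(161, 271) [ 0.405 -0.291  0.071] [70 68 69]
(276, 197) [0.574 0.059 0.048] [48 66 84]
(287, 175) [0.582 0.118 0.09 ] [31 49 74]
(267, 212) [ 0.583 -0.023  0.09 ] [30 48 73]
(257, 231) [ 0.586 -0.092  0.098] [31 49 75]
top [ 242  168   58   82 1558] ((579.4332885742188, 19.045608520507812), (61.28339767456055, 277.7262878417969), 0.7629967927932739) 0.064
top [180 327  22  17 200] ((557.34228515625, -386.87921142578125), (58.75349807739258, 25.753358840942383), 0.31413164734840393) 0.0608
top
(370, 243) [ 0.402 -0.29   0.191] [41 64 89]
(355, 245) [ 0.396 -0.287  0.057] [101 101 101]
(345, 250) [ 0.381 -0.261  0.042] [43 59 96]
(239, 183) [0.581 0.052 0.028] [28 39 60]
(228, 183) [0.576 0.084 0.062] [107 146 181]
(250, 183) [0.576 0.019 0.066] [103 138 172]
(214, 182) [0.572 0.122 0.103] [ 74 113 170]
top [204 173  23  21 440] ((575.4347534179688, 121.49090576171875), (59.95378112792969, 64.48649597167969), 0.7196036577224731) 0.0636
top [228 173  23  21 460] ((575.8818969726562, 51.5157470703125), (60.356754302978516, 64.5771484375), 0.4640427827835083) 0.0636
top [252 173  23  21 438] ((576.1327514648438, -18.864273071289062), (60.07913589477539, 64.98085021972656), 0.24342940747737885) 0.0637
top [276 173  23  20 420] ((578.0404663085938, -89.30365753173828), (65.71216583251953, 57.926414489746094), 89.82238006591797) 0.0634
```

View pics/crop1.png

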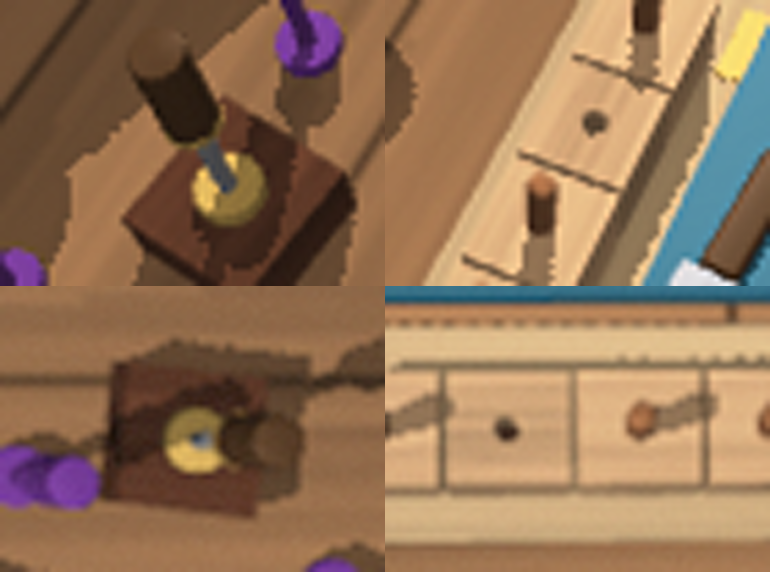

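The crops show the brown horn handle over the brass collar on the dark stand, with the purples apart from it. The bore is at scene (277,196) / top (239.2,183). Next I'll get exact positions.

```bash
python3 - <<'E'
from h import *
for n in("scene","top"):
    c=arm.calibration(n);K,V=np.array(c["K"]),np.array(c["view"]);W=np.load(n+"W.npy");im=np.load(n+"0.npz")["im"]
    m=(abs(W[...,2]-.191)<.004)&(np.hypot(W[...,0]-.405,W[...,1]+.288)<.04)
    vv,uu=np.nonzero(m);print(n,"handle top",uu.size,ray(uu.mean(),vv.mean(),K,V,.193)[:2].round(4), W[m].mean(0).round(4))
    # dark handle pixels profile by height
    for zz in(.13,.15,.17):
        m=(abs(W[...,2]-zz)<.01)&(np.hypot(W[...,0]-.405,W[...,1]+.288)<.04);print("  z",zz,m.sum(),W[m].mean(0).round(4))
    m=(abs(W[...,2]-.052)<.003)&(np.hypot(W[...,0]-.4,W[...,1]+.285)<.04);print("  collar top",m.sum(),W[m].mean(0).round(4),W[m].min(0).round(4),W[m].max(0).round(4))
    m=(abs(W[...,2]-.040)<.003)&(np.hypot(W[...,0]-.4,W[...,1]+.285)<.08)
    print("  stand",cv2.minAreaRect(W[m][:,:2].astype(np.float32)*1000))
    b={"scene":(277,196),"top":(239.2,183)}[n]
    u0,v0=map(int,b);g=cv2.cvtColor(im,cv2.COLOR_BGR2GRAY)[v0-4:v0+6,u0-4:u0+6].astype(float)
    w=np.clip(np.median(g)*.85-g,0,None);y,x=np.mgrid[v0-4:v0+6,u0-4:u0+6];u,v=(w*x).sum()/w.sum(),(w*y).sum()/w.sum()
    print("  bore",u,v,ray(u,v,K,V,.064).round(4),"eye",ray(*b,K,V,.064).round(4))
    hs=cv2.cvtColor(im,cv2.COLOR_BGR2HSV);m=cv2.inRange(hs,(128,90,50),(150,255,255))
    k,l,st,ce=cv2.connectedComponentsWithStats(m)
    for i in range(1,k):
        if st[i,4]>15:p=W[l==i];print("  purple",ce[i].round(),p.min(0).round(3),p.max(0).round(3),p[p[:,2]>p[:,2].max()-.01].mean(0).round(3))
E
```

```text
scene handle top 89 [ 0.4002 -0.2895] [ 0.3998 -0.2892  0.1922]
  z 0.13 38 [ 0.4074 -0.2924  0.1305]
  z 0.15 44 [ 0.4067 -0.2934  0.1491]
  z 0.17 46 [ 0.4075 -0.2932  0.1697]
  collar top 89 [ 0.4016 -0.2894  0.0521] [ 0.3823 -0.3051  0.049 ] [ 0.4163 -0.2715  0.055 ]
  stand ((399.3272399902344, -288.3316955566406), (76.20775604248047, 79.41481018066406), 83.1718521118164)
  bore 276.60497413732026 195.87512695151042 [0.5783 0.0536 0.064 ] eye [0.5795 0.0537 0.064 ]
  purple [171. 234.] [ 0.364 -0.542  0.013] [ 0.823 -0.182  1.029] [ 0.823 -0.542  1.029]
  purple [113. 280.] [ 0.248 -0.542 -0.003] [ 0.823 -0.352  1.029] [ 0.823 -0.542  1.029]
top handle top 75 [ 0.396  -0.2901] [ 0.396  -0.2904  0.1921]
  z 0.13 21 [ 0.3945 -0.2824  0.1311]
  z 0.15 20 [ 0.3962 -0.2811  0.1516]
  z 0.17 21 [ 0.3958 -0.2818  0.17  ]
  collar top 63 [ 0.3955 -0.2884  0.0517] [ 0.3815 -0.3033  0.0491] [ 0.4106 -0.2764  0.0544]
  stand ((396.0111083984375, -290.7945556640625), (77.20281982421875, 75.767333984375), 83.5047836303711)
  bore 238.60711483128432 182.83651582526812 [0.5761 0.0527 0.064 ] eye [0.5756 0.051  0.064 ]
  purple [327. 252.] [ 0.363 -0.211 -0.006] [ 0.393 -0.184  0.168] [ 0.377 -0.198  0.164]
  purple [388. 274.] [ 0.301 -0.383 -0.001] [0.402 0.038 1.245] [0.402 0.038 1.245]
```

Emit:
jog_arm(xyz=[[0,0,-30],[0,0,-30],[0,0,-30],[0,0,0],[0,0,0],[0,0,0],[0,0,0],[0,0,0],[0,0,0],[0,0,0],[0,0,0]], turn=[[0,0,6.6],[0,0,6.6],[0,0,6.6],[0,0,6.6],[0,0,6.6],[0,0,6.6],[0,0,6.6],[0,0,6.6],[0,0,6.6],[0,0,6.6],[0,0,0]], jaw=[0.7,0.7,0.7,0.7,0.7,0.7,0.7,0.7,0.7,0.7,0.7], force=60)

```text
time: 1.02
eef_pos: [0.2246, 0.5, 0.3037]
eef_rot: [[0.06, 0.998, -0.007], [0.998, -0.06, -0.009], [-0.01, -0.006, -1.0]]
wrist_force: [-0.8, -0.1, 0.3]
grip_width: 0.0598
```

Emit:
jog_arm(xyz=[[-20,4,0],[-40,9,0],[-40,9,0],[-40,9,0],[-40,9,0],[-40,9,0],[-40,9,0],[-40,9,0],[-40,9,0],[-40,9,0],[-40,9,0],[-40,9,0],[-40,9,0],[-40,9,0],[-40,9,0],[-40,9,0],[-40,9,0],[-40,9,0],[-40,9,0],[-20,4,0]], turn=[[-0.3,0.6,-3.4],[0,0,0],[0,0,0],[0,0,0],[0,0,0],[0,0,0],[0,0,0],[0,0,0],[0,0,0],[0,0,0],[0,0,0],[0,0,0],[0,0,0],[0,0,0],[0,0,0],[0,0,0],[0,0,0],[0,0,0],[0,0,0],[0,0,0]], jaw=[0.7,0.7,0.7,0.7,0.7,0.7,0.7,0.7,0.7,0.7,0.7,0.7,0.7,0.7,0.7,0.7,0.7,0.7,0.7,0.7])

```text
time: 2.68
eef_pos: [0.4212, -0.2676, 0.299]
eef_rot: [[-0.091, 0.996, -0.003], [0.996, 0.091, -0.001], [-0.001, -0.003, -1.0]]
wrist_force: [-0.1, 1.3, -1.1]
grip_width: 0.0602
```

```bash
cat > go.py <<'E'
import sys
from h import *
s=arm.observe();R=np.array(s["eef_rot"]);p=np.array(s["eef_pos"])
t=np.array(list(map(float,sys.argv[1:4])))
print("t",s["time"],"pos",p.round(4),"shift mm",(R.T@(t-p)*1000).round(1))
T=np.array([[0,1,0],[1,0,0],[0,0,-1.]])
print("turn",np.degrees(cv2.Rodrigues(R.T@T)[0]).ravel().round(2),"F",np.round(s["wrist_force"],1),"w",round(s["grip_width"],4),"q",np.round(s["joints"],2))
E
python3 go.py .398 -.2895 .23
```

```text
t 2.6833 pos [ 0.4212 -0.2676  0.299 ] shift mm [-19.6 -24.9  69.1]
turn [-0.17  0.07  5.2 ] F [-0.1  1.3 -1.1] w 0.0602 q [-0.8   0.24  1.26 -0.    1.64 -0.89]
```

Emit:
jog_arm(xyz=[[-10,-12,0],[-10,-13,0],[0,0,25],[0,0,25],[0,0,20],[0,0,0]], turn=[[0,0,5.2],[0,0,0],[0,0,0],[0,0,0],[0,0,0],[0,0,0]], jaw=[0.7,0.7,0.7,0.7,0.7,0.7])

```text
time: 3.18
eef_pos: [0.3958, -0.2965, 0.2239]
eef_rot: [[-0.013, 1.0, -0.005], [1.0, 0.013, 0.0], [0.0, -0.005, -1.0]]
wrist_force: [-0.3, 0.0, 0.4]
grip_width: 0.06
```

```bash
python3 go.py .398 -.2895 .160; python3 - <<'E'
from h import *
im,d,K,V=snap("scene");cv2.imwrite("pics/a.png",cv2.resize(im[190:310,80:240],None,fx=4,fy=4,interpolation=cv2.INTER_CUBIC))
E
```

```text
t 3.1833 pos [ 0.3958 -0.2965  0.2239] shift mm [ 6.9  2.6 63.9]
turn [-0.28 -0.02  0.75] F [-0.3  0.   0.4] w 0.06 q [-0.88  0.28  1.42 -0.    1.44 -0.89]
```

View pics/a.png

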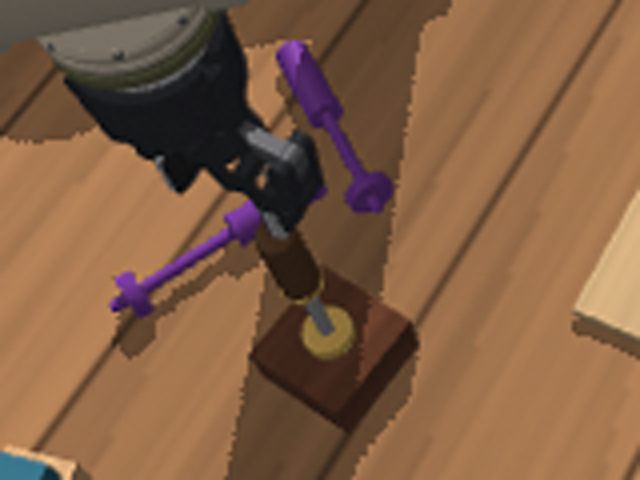

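The gauge and stand are unmoved, at crop (290,265) and (335,350). Both purple look-alikes now sit differently, with bases near scene (172,237) and (112,262). I'll measure where they are.

```bash
python3 - <<'E'
from h import *
def rep(n,im,d,K,V):
    hs=cv2.cvtColor(im,cv2.COLOR_BGR2HSV);m=cv2.inRange(hs,(128,90,40),(152,255,255));m[d==0]=0
    k,l,st,ce=cv2.connectedComponentsWithStats(m)
    for i in range(1,k):
        if st[i,4]>15:
            v,u=np.nonzero(l==i);P=np.array([pt(a,b,d[b,a],K,V) for a,b in zip(u,v)]);o=P[:,2].argsort()
            print(n,ce[i].round(),"low",P[o[:8]].mean(0).round(3),"high",P[o[-8:]].mean(0).round(3))
ims=[]
for n in("scene","top"):
    z=np.load(n+"0.npz");im,d,K,V=snap(n);print("before");rep(n,z["im"],z["d"],K,V);print("now");rep(n,im,d,K,V);ims.append(im)
cv2.imwrite("pics/b.png",cv2.resize(np.hstack([ims[0][150:350,40:300],ims[1][150:350,250:512]]),None,fx=1.5,fy=1.5))
E
```

```text
before
scene [171. 234.] low [ 0.387 -0.208  0.016] high [ 0.38  -0.197  0.168]
scene [113. 280.] low [ 0.316 -0.375  0.012] high [ 0.318 -0.369  0.167]
now
scene [163. 221.] low [ 0.315 -0.16   0.007] high [ 0.356 -0.177  0.035]
scene [127. 254.] low [ 0.269 -0.276  0.012] high [ 0.293 -0.312  0.099]
before
top [327. 252.] low [ 0.387 -0.2   -0.001] high [ 0.375 -0.199  0.167]
top [388. 274.] low [ 0.323 -0.363  0.01 ] high [ 0.315 -0.366  0.169]
now
top [302. 282.] low [ 0.3   -0.142 -0.003] high [ 0.349 -0.18   0.034]
top [329. 280.] low [ 0.302 -0.208  0.011] high [ 0.289 -0.229  0.029]
```

View pics/b.png

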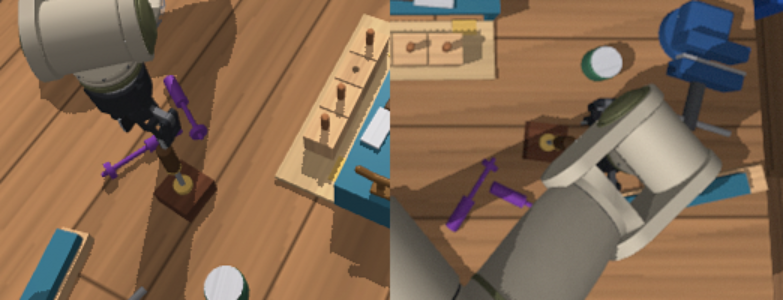

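The look-alikes stood free and now lie on the bench at about (0.30,-0.2), clear of the work. The wrist force shows no contact. I'll carry on with the grasp.

Emit:
jog_arm(xyz=[[6,2,0],[0,0,12],[0,0,12],[0,0,12],[0,0,12],[0,0,10],[0,0,4],[0,0,0]], turn=[[-0.3,0,0.8],[0,0,0],[0,0,0],[0,0,0],[0,0,0],[0,0,0],[0,0,0],[0,0,0]], jaw=[0.7,0.7,0.7,0.7,0.7,0.7,0.7,0.7])

```text
time: 4.0
eef_pos: [0.4052, -0.2924, 0.1753]
eef_rot: [[-0.001, 1.0, 0.022], [1.0, 0.001, -0.021], [-0.021, 0.022, -1.0]]
wrist_force: [0.2, -0.5, 0.4]
grip_width: 0.0597
```

```bash
python3 go.py .398 -.2895 .160
```

```text
t 4.0 pos [ 0.4052 -0.2924  0.1753] shift mm [ 3.2 -7.5 15. ]
turn [1.25 1.23 0.07] F [ 0.2 -0.5  0.4] w 0.0597 q [-0.86  0.31  1.52  0.    1.28 -0.87]
```

Emit:
jog_arm(xyz=[[3,-7,0],[0,0,0],[0,0,8],[0,0,7],[0,0,0],[0,0,0]], turn=[[1.2,1.2,0],[0,0,0],[0,0,0],[0,0,0],[0,0,0],[0,0,0]], jaw=[0.7,0.7,0.7,0.7,0.7,0.7])

```text
time: 4.5
eef_pos: [0.4003, -0.29, 0.1628]
eef_rot: [[-0.002, 1.0, 0.007], [1.0, 0.002, -0.007], [-0.007, 0.007, -1.0]]
wrist_force: [0.1, -0.8, -0.0]
grip_width: 0.0598
```

```bash
python3 go.py .398 -.2895 .160
```

```text
t 4.5 pos [ 0.4003 -0.29    0.1628] shift mm [ 0.5 -2.3  2.8]
turn [0.41 0.4  0.13] F [ 0.1 -0.8 -0. ] w 0.0598 q [-0.87  0.33  1.54  0.    1.26 -0.87]
```

Emit:
jog_arm(xyz=[[0.5,-2,2],[0,0,0],[0,0,0],[0,0,0],[0,0,0],[0,0,0],[0,0,0],[0,0,0],[0,0,0]], turn=[[0.5,0.5,0.1],[0,0,0],[0,0,0],[0,0,0],[0,0,0],[0,0,0],[0,0,0],[0,0,0],[0,0,0]], jaw=[0.7,0.7,0.1,0.1,0.1,0.1,0.1,0.1,0.1], force=60)

```text
time: 5.25
eef_pos: [0.3983, -0.2896, 0.1607]
eef_rot: [[-0.0, 1.0, -0.002], [1.0, 0.0, 0.002], [0.002, -0.002, -1.0]]
wrist_force: [0.6, 0.2, -0.3]
grip_width: 0.0233
```

```bash
python3 go.py .398 -.2895 .160
```

```text
t 5.25 pos [ 0.3983 -0.2896  0.1607] shift mm [ 0.1 -0.3  0.7]
turn [-0.11 -0.13  0.02] F [ 0.6  0.2 -0.3] w 0.0233 q [-0.87  0.33  1.54  0.    1.27 -0.87]
```

Emit:
jog_arm(xyz=[[0,0,0],[0,0,0],[0,0,-5],[0,0,-10],[0,0,-15],[0,0,-20],[0,0,-20],[0,0,-20],[0,0,-20],[0,0,-10],[0,0,0],[0,0,0]], turn=[[0,0,0],[0,0,0],[0,0,0],[0,0,0],[0,0,0],[0,0,0],[0,0,0],[0,0,0],[0,0,0],[0,0,0],[0,0,0],[0,0,0]], jaw=[0.1,0.1,0.1,0.1,0.1,0.1,0.1,0.1,0.1,0.1,0.1,0.1])

```text
time: 6.25
eef_pos: [0.3977, -0.2889, 0.2879]
eef_rot: [[-0.0, 1.0, -0.004], [1.0, 0.0, 0.004], [0.004, -0.004, -1.0]]
wrist_force: [1.0, -0.9, -0.9]
grip_width: 0.0238
```

```bash
python3 go.py .5775 .0525 .290;  python3 - <<'E'
from h import *
im,d,K,V=snap("scene");im2,d2,K2,V2=snap("top")
cv2.imwrite("pics/c.png",cv2.resize(np.hstack([im[160:310,80:240],im2[170:320,270:430]]),None,fx=2.5,fy=2.5,interpolation=cv2.INTER_CUBIC))
E
```

```text
t 6.25 pos [ 0.3977 -0.2889  0.2879] shift mm [341.3 179.9  -1.3]
turn [-0.22 -0.26  0.02] F [ 1.  -0.9 -0.9] w 0.0238 q [-0.87  0.23  1.3  -0.    1.61 -0.87]
```

View pics/c.png

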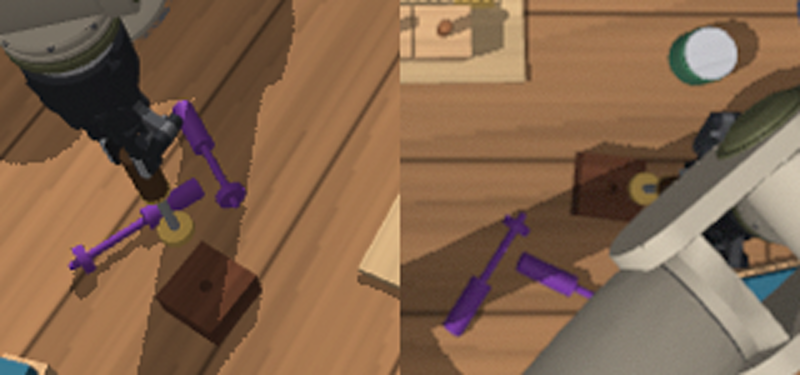

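The gauge is out of the stand and hanging straight. The collar is at crop (175,227) and the stand hole is visible at (205,285). Now I'll move above the bore.

Emit:
jog_arm(xyz=[[8,4,0],[16,8,0],[20,11,0],[20,11,0],[20,11,0],[20,11,0],[20,11,0],[20,11,0],[20,11,0],[20,11,0],[20,11,0],[20,11,0],[20,11,0],[20,11,0],[20,10,0],[20,10,0],[16,8,0],[8,4,0],[0,0,0],[0,0,0]], turn=[[0,0,0],[0,0,0],[0,0,0],[0,0,0],[0,0,0],[0,0,0],[0,0,0],[0,0,0],[0,0,0],[0,0,0],[0,0,0],[0,0,0],[0,0,0],[0,0,0],[0,0,0],[0,0,0],[0,0,0],[0,0,0],[0,0,0],[0,0,0]], jaw=[0.1,0.1,0.1,0.1,0.1,0.1,0.1,0.1,0.1,0.1,0.1,0.1,0.1,0.1,0.1,0.1,0.1,0.1,0.1,0.1])

```text
time: 8.02
eef_pos: [0.5764, 0.0688, 0.2701]
eef_rot: [[-0.001, 0.999, -0.038], [1.0, 0.001, 0.022], [0.022, -0.038, -0.999]]
wrist_force: [-0.2, -1.0, -0.8]
grip_width: 0.0232
```

```bash
python3 go.py .5775 .0525 .230
```

```text
t 8.0167 pos [0.5764 0.0688 0.2701] shift mm [-17.2   2.6  39.6]
turn [-2.16 -1.25  0.06] F [-0.2 -1.  -0.8] w 0.0232 q [-0.09  0.42  1.07  0.02  1.69 -0.09]
```

Emit:
jog_arm(xyz=[[-8,0,0],[-8,2,0],[0,0,0],[0,0,15],[0,0,15],[0,0,10],[0,0,0],[0,0,0]], turn=[[-2.1,-1.2,0],[0,0,0],[0,0,0],[0,0,0],[0,0,0],[0,0,0],[0,0,0],[0,0,0]], jaw=[0.1,0.1,0.1,0.1,0.1,0.1,0.1,0.1])

```text
time: 8.68
eef_pos: [0.577, 0.0462, 0.2289]
eef_rot: [[0.007, 1.0, -0.005], [1.0, -0.007, 0.002], [0.002, -0.005, -1.0]]
wrist_force: [-0.4, -0.3, -0.8]
grip_width: 0.0231
```

```bash
python3 go.py .5775 .0525 .220
```

```text
t 8.6833 pos [0.577  0.0462 0.2289] shift mm [6.3 0.5 8.9]
turn [-0.28 -0.14 -0.43] F [-0.4 -0.3 -0.8] w 0.0231 q [-0.13  0.42  1.18  0.    1.54 -0.12]
```

Emit:
jog_arm(xyz=[[6,0.5,0],[0,0,4],[0,0,4],[0,0,0],[0,0,0]], turn=[[-0.3,-0.1,-0.4],[0,0,0],[0,0,0],[0,0,0],[0,0,0]], jaw=[0.1,0.1,0.1,0.1,0.1])

```text
time: 9.1
eef_pos: [0.5783, 0.0522, 0.2225]
eef_rot: [[0.001, 1.0, 0.004], [1.0, -0.001, 0.001], [0.001, 0.004, -1.0]]
wrist_force: [-0.1, 0.3, -0.9]
grip_width: 0.0233
```

```bash
python3 go.py .5775 .0525 .220;  python3 - <<'E'
from h import *
ims=[]
for n in("scene","top"):
    im,d,K,V=snap(n);b={"scene":(276.8,196),"top":(238.9,183)}[n]
    np.savez(n+"1.npz",im=im,d=d)
    u,v=map(int,b);c=im[v-45:v+30,u-40:u+40];ims.append(c)
    p=arm.observe()["eef_pos"]
    print(n,"predicted tip px (crop x5)",(proj(p-[0,0,.133],K,V)-[u-40,v-45])*5,"bore",(np.array(b)-[u-40,v-45])*5)
cv2.imwrite("pics/d.png",cv2.resize(np.hstack(ims),None,fx=5,fy=5,interpolation=cv2.INTER_CUBIC))
E
```

```text
t 9.1 pos [0.5783 0.0522 0.2225] shift mm [ 0.3 -0.8  2.5]
turn [ 0.21 -0.03 -0.05] F [-0.1  0.3 -0.9] w 0.0233 q [-0.11  0.43  1.2   0.    1.51 -0.11]
scene predicted tip px (crop x5) [202.98972622 201.68034872] bore [204. 225.]
top predicted tip px (crop x5) [203.58565396 213.86396472] bore [204.5 225. ]
```

View pics/d.png

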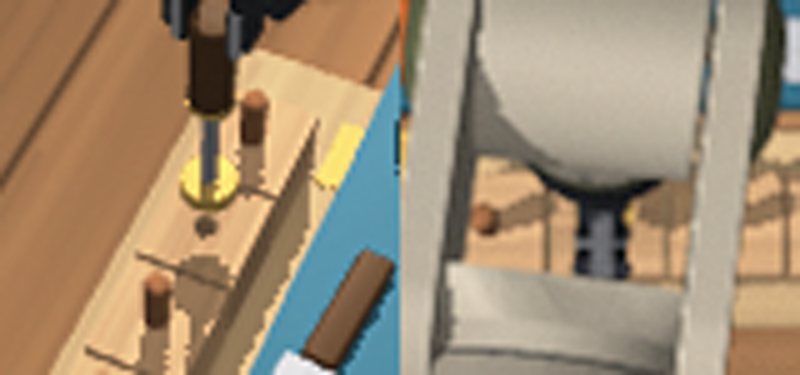

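```bash
python3 - <<'E'
from h import *
z=np.load("scene1.npz");im,d=z["im"],z["d"];c=arm.calibration("scene");K,V=np.array(c["K"]),np.array(c["view"])
p=arm.observe()["eef_pos"];zt=p[2]-.133
hs=cv2.cvtColor(im,cv2.COLOR_BGR2HSV)
m=cv2.inRange(hs,(20,120,90),(32,255,255));m[:170]=0;m[203:]=0;m[:,:265]=0;m[:,288:]=0
v,u=np.nonzero(m);P=np.array([pt(a,b,d[b,a],K,V) for a,b in zip(u,v)])
print(len(u),u.min(),u.max(),v.min(),v.max(),np.percentile(P,[5,50,95],axis=0).round(4))
zc=zt+.024;s=abs(P[:,2]-np.percentile(P[:,2],90))<.004
cnt=np.stack([u,v],1).astype(np.int32);(x,y),r,a=cv2.fitEllipse(cv2.convexHull(cnt));print("ellipse",x,y,r,a)
# expected bbox of collar about the TCP axis
th=np.linspace(0,6.28,60)
pr=np.array([proj([p[0]+.017*np.cos(t),p[1]+.017*np.sin(t),h],K,V) for t in th for h in(zt+.012,zt+.024)])
print("expected bbox",pr.min(0).round(1),pr.max(0).round(1))
print("ray of bbox-ctr at collar mid", ray((u.min()+u.max())/2,(v.min()+v.max())/2,K,V,zt+.018).round(4),p.round(4))
# bore dark blob now
g=cv2.cvtColor(im,cv2.COLOR_BGR2GRAY)[191:202,271:283].astype(int);print(g)
E
```

```text
80 272 283 174 192 [[0.5667 0.0388 0.1062]
 [0.5823 0.0478 0.1137]
 [0.5936 0.0651 0.1224]]
ellipse 277.57366943359375 183.4842529296875 (11.547140121459961, 19.25371551513672) 3.8342361450195312
expected bbox [270.7 181.7] [282.8 193.9]
ray of bbox-ctr at collar mid [0.5735 0.0682 0.1075] [0.5783 0.0521 0.2225]
[[197 184 118  81 101  94  93  95 122  90  82 130]
 [194 187 175 119  79  80  82  82  76  80 130 179]
 [188 181 185 179 177 152 127 131 140 184 179 187]
 [183 183 183 183 148 102 102 141 178 185 181 190]
 [182 184 181 167  95  76  79  91 140 184 186 194]
 [183 182 181 168  71  76  76  79 128 184 190 193]
 [184 179 182 176 108  72  73  83 157 188 195 192]
 [182 179 184 177 170 102 161 177 182 193 192 191]
 [179 182 179 178 186 188 184 183 186 195 191 190]
 [180 183 174 181 191 190 182 183 192 192 191 188]
 [183 179 179 188 198 189 186 191 197 193 190 188]]
```

Emit:
jog_arm(xyz=[[-0.6,-0.8,0],[0,0,6],[0,0,6],[0,0,6],[0,0,0],[0,0,0]], turn=[[0.2,0,0],[0,0,0],[0,0,0],[0,0,0],[0,0,0],[0,0,0]], jaw=[0.1,0.1,0.1,0.1,0.1,0.1])

```text
time: 9.7
eef_pos: [0.5773, 0.0514, 0.2025]
eef_rot: [[0.001, 1.0, -0.0], [1.0, -0.001, 0.001], [0.001, -0.0, -1.0]]
wrist_force: [0.7, 0.3, -0.8]
grip_width: 0.0231
```

```bash
python3 go.py .5775 .0515 .197
```

```text
t 9.7 pos [0.5773 0.0514 0.2025] shift mm [0.1 0.2 5.5]
turn [-0.02 -0.04 -0.06] F [ 0.7  0.3 -0.8] w 0.0231 q [-0.12  0.44  1.23  0.    1.47 -0.11]
```

Emit:
jog_arm(xyz=[[0,0,2],[0,0,2],[0,0,2],[0,0,2],[0,0,0],[0,0,0]], turn=[[0,0,0],[0,0,0],[0,0,0],[0,0,0],[0,0,0],[0,0,0]], jaw=[0.1,0.1,0.1,0.1,0.1,0.1])

```text
time: 10.2
eef_pos: [0.5775, 0.0514, 0.1936]
eef_rot: [[0.001, 1.0, -0.0], [1.0, -0.001, 0.001], [0.001, -0.0, -1.0]]
wrist_force: [1.1, 0.9, -1.1]
grip_width: 0.0232
```

Emit:
jog_arm(xyz=[[0,0,2],[0,0,2],[0,0,1],[0,0,0],[0,0,0]], turn=[[0,0,0],[0,0,0],[0,0,0],[0,0,0],[0,0,0]], jaw=[0.1,0.1,0.1,0.1,0.1])

```text
time: 10.62
eef_pos: [0.5775, 0.0514, 0.1883]
eef_rot: [[0.001, 1.0, 0.0], [1.0, -0.001, 0.001], [0.001, 0.0, -1.0]]
wrist_force: [0.3, -0.4, -0.8]
grip_width: 0.0235
```

Emit:
jog_arm(xyz=[[0,0,1.5],[0,0,1.5],[0,0,1.5],[0,0,1.5],[0,0,0],[0,0,0]], turn=[[0,0,0],[0,0,0],[0,0,0],[0,0,0],[0,0,0],[0,0,0]], jaw=[0.1,0.1,0.1,0.1,0.1,0.1])

```text
time: 11.12
eef_pos: [0.5779, 0.0513, 0.1826]
eef_rot: [[0.001, 1.0, 0.002], [1.0, -0.001, 0.0], [0.0, 0.002, -1.0]]
wrist_force: [0.0, 0.1, 0.1]
grip_width: 0.0234
```

Emit:
jog_arm(xyz=[[0,0,1],[0,0,1],[0,0,1],[0,0,1],[0,0,0],[0,0,0]], turn=[[0,0,0],[0,0,0],[0,0,0],[0,0,0],[0,0,0],[0,0,0]], jaw=[0.1,0.1,0.1,0.1,0.1,0.1])

```text
time: 11.62
eef_pos: [0.5781, 0.0513, 0.179]
eef_rot: [[0.001, 1.0, 0.003], [1.0, -0.001, 0.0], [0.0, 0.003, -1.0]]
wrist_force: [-1.0, -0.2, 1.6]
grip_width: 0.0233
```

Emit:
jog_arm(xyz=[[0,-0.3,1],[0,0,1],[0,0,1],[0,0,0],[0,0,0]], turn=[[0.15,0,0],[0,0,0],[0,0,0],[0,0,0],[0,0,0]], jaw=[0.1,0.1,0.1,0.1,0.1])

```text
time: 12.03
eef_pos: [0.5782, 0.0513, 0.1759]
eef_rot: [[0.001, 1.0, 0.002], [1.0, -0.001, 0.0], [0.0, 0.002, -1.0]]
wrist_force: [-0.1, -0.3, 2.4]
grip_width: 0.0234
```

Emit:
jog_arm(xyz=[[0,-0.3,1],[0,0,1],[0,0,1],[0,0,0],[0,0,0]], turn=[[0.15,0,0],[0,0,0],[0,0,0],[0,0,0],[0,0,0]], jaw=[0.1,0.1,0.1,0.1,0.1])

```text
time: 12.45
eef_pos: [0.5782, 0.0513, 0.1728]
eef_rot: [[0.001, 1.0, -0.0], [1.0, -0.001, 0.0], [0.0, -0.0, -1.0]]
wrist_force: [0.3, 0.4, 2.2]
grip_width: 0.0233
```

Emit:
jog_arm(xyz=[[0,-0.2,1],[0,0,1],[0,0,1],[0,0,0],[0,0,0]], turn=[[0,0,0],[0,0,0],[0,0,0],[0,0,0],[0,0,0]], jaw=[0.1,0.1,0.1,0.1,0.1])

```text
time: 12.87
eef_pos: [0.5781, 0.0513, 0.1695]
eef_rot: [[0.001, 1.0, 0.0], [1.0, -0.001, 0.0], [0.0, 0.0, -1.0]]
wrist_force: [-0.1, -0.7, 2.4]
grip_width: 0.0234
```

Emit:
jog_arm(xyz=[[0,0,1],[0,0,1],[0,0,1],[0,0,0],[0,0,0]], turn=[[0,0,0],[0,0,0],[0,0,0],[0,0,0],[0,0,0]], jaw=[0.1,0.1,0.1,0.1,0.1])

```text
time: 13.28
eef_pos: [0.5781, 0.0513, 0.1662]
eef_rot: [[0.001, 1.0, 0.0], [1.0, -0.001, -0.0], [-0.0, 0.0, -1.0]]
wrist_force: [0.5, -1.1, 2.2]
grip_width: 0.0228
```

Emit:
jog_arm(xyz=[[0,0,1],[0,0,1],[0,0,1],[0,0,0],[0,0,0]], turn=[[0,0,0],[0,0,0],[0,0,0],[0,0,0],[0,0,0]], jaw=[0.1,0.1,0.1,0.1,0.1])

```text
time: 13.7
eef_pos: [0.5781, 0.0513, 0.1628]
eef_rot: [[0.001, 1.0, 0.0], [1.0, -0.001, -0.0], [-0.0, 0.0, -1.0]]
wrist_force: [0.2, -0.2, 2.2]
grip_width: 0.0234
```

Emit:
jog_arm(xyz=[[0,0,1],[0,0,1],[0,0,0],[0,0,0]], turn=[[0,0,0],[0,0,0],[0,0,0],[0,0,0]], jaw=[0.1,0.1,0.1,0.1])

```text
time: 14.03
eef_pos: [0.5781, 0.0513, 0.1606]
eef_rot: [[0.001, 1.0, 0.0], [1.0, -0.001, 0.0], [0.0, 0.0, -1.0]]
wrist_force: [0.4, -0.3, 3.0]
grip_width: 0.0232
```

Emit:
jog_arm(xyz=[[0,0,1],[0,0,1],[0,0,0],[0,0,0]], turn=[[0,0,0],[0,0,0],[0,0,0],[0,0,0]], jaw=[0.1,0.1,0.1,0.1])

```text
time: 14.37
eef_pos: [0.5782, 0.0513, 0.1585]
eef_rot: [[0.001, 1.0, 0.0], [1.0, -0.001, -0.0], [-0.0, 0.0, -1.0]]
wrist_force: [0.5, -0.6, 2.7]
grip_width: 0.0234
```

Emit:
jog_arm(xyz=[[0,0,1],[0,0,1],[0,0,0],[0,0,0]], turn=[[0,0,0],[0,0,0],[0,0,0],[0,0,0]], jaw=[0.1,0.1,0.1,0.1])

```text
time: 14.7
eef_pos: [0.5783, 0.0512, 0.1578]
eef_rot: [[0.001, 1.0, 0.002], [1.0, -0.001, -0.0], [-0.0, 0.002, -1.0]]
wrist_force: [-0.1, -0.2, 1.4]
grip_width: 0.0231
```

Emit:
jog_arm(xyz=[[0,0,0.7],[0,0,0.7],[0,0,0.7]], turn=[[0,0,0],[0,0,0],[0,0,0]], jaw=[0.1,0.1,0.1])

```text
time: 14.95
eef_pos: [0.5788, 0.0512, 0.1575]
eef_rot: [[0.001, 1.0, 0.005], [1.0, -0.001, -0.001], [-0.001, 0.005, -1.0]]
wrist_force: [-1.0, -0.5, 8.7]
grip_width: 0.0233
```

Emit:
jog_arm(xyz=[[0,-0.1,0.8],[0,-0.1,0.8],[0,-0.1,0.8],[0,-0.1,0.8]], turn=[[0.1,0,0],[0.1,0,0],[0.1,0,0],[0.1,0,0]], jaw=[0.1,0.1,0.1,0.1])

```text
time: 15.28
eef_pos: [0.579, 0.0511, 0.1576]
eef_rot: [[0.001, 1.0, 0.002], [1.0, -0.001, -0.001], [-0.001, 0.002, -1.0]]
wrist_force: [-1.2, 0.1, 9.1]
grip_width: 0.0234
```

Steady at about 10 N. I'll hold it for a second more.

Emit:
jog_arm(xyz=[[0,-0.1,0.8],[0,-0.1,0.8],[0,-0.1,0.8],[0,-0.1,0.8],[0,-0.1,0.8],[0,-0.1,0.8],[0,-0.1,0.8],[0,-0.1,0.8],[0,-0.1,0.8],[0,-0.1,0.8]], turn=[[0.05,0,0],[0.05,0,0],[0.05,0,0],[0.05,0,0],[0.05,0,0],[0.05,0,0],[0.05,0,0],[0.05,0,0],[0.05,0,0],[0.05,0,0]], jaw=[0.1,0.1,0.1,0.1,0.1,0.1,0.1,0.1,0.1,0.1])

```text
time: 16.12
eef_pos: [0.579, 0.0511, 0.1575]
eef_rot: [[0.0, 1.0, 0.002], [1.0, -0.0, -0.003], [-0.003, 0.002, -1.0]]
wrist_force: [-1.2, 0.4, 8.4]
grip_width: 0.0229
```

Emit:
jog_arm(xyz=[[0,0,0],[0,0,0],[0,0,0],[0,0,0],[0,0,0],[0,0,0]], turn=[[0,0,0],[0,0,0],[0,0,0],[0,0,0],[0,0,0],[0,0,0]], jaw=[0.1,0.1,0.3,0.5,0.7,0.7])

```text
time: 16.62
eef_pos: [0.5783, 0.0512, 0.1563]
eef_rot: [[0.0, 1.0, -0.0], [1.0, -0.0, -0.003], [-0.003, -0.0, -1.0]]
wrist_force: [0.1, 0.2, 0.4]
grip_width: 0.0592
```

Emit:
jog_arm(xyz=[[0,0,0],[0,0,-10],[0,0,-15],[0,0,-20],[0,0,-25],[0,0,-25],[0,0,-20],[0,0,-20],[0,0,0]], turn=[[0,0,0],[0,0,0],[0,0,0],[0,0,0],[0,0,0],[0,0,0],[0,0,0],[0,0,0],[0,0,0]], jaw=[0.7,0.7,0.7,0.7,0.7,0.7,0.7,0.7,0.7])

```text
time: 17.37
eef_pos: [0.5775, 0.0516, 0.301]
eef_rot: [[0.0, 1.0, -0.002], [1.0, -0.0, -0.003], [-0.003, -0.002, -1.0]]
wrist_force: [-0.8, 0.3, 0.9]
grip_width: 0.0597
```

```bash
python3 - <<'E'
from h import *
im,d,K,V=snap("scene");cv2.imwrite("pics/e.png",cv2.resize(im[130:250,200:360],None,fx=5,fy=5,interpolation=cv2.INTER_CUBIC))
vv,uu=np.mgrid[120:230,240:330];W=np.array([pt(a,b,d[b,a],K,V) for a,b in zip(uu.ravel(),vv.ravel())])
c=im[120:230,240:330].reshape(-1,3)
m=(np.hypot(W[:,0]-.579,W[:,1]-.051)<.03)&(W[:,2]>.07)&(W[:,2]<.25)
z=W[m][:,2];t=np.sort(z)[-12:];print("top z",t.round(4));print(W[m][z>t.mean()-.004].mean(0))
hs=cv2.cvtColor(im[120:230,240:330],cv2.COLOR_BGR2HSV).reshape(-1,3)
b=m&(hs[:,0]>19)&(hs[:,1]>130)&(hs[:,2]>120)&(W[:,2]<.11);print("collar z",np.percentile(W[b][:,2],[10,50,90]).round(4))
s=arm.observe();print(s["eef_pos"],s["wrist_force"],s["grip_width"])
E
```

```text
top z [0.191  0.191  0.1913 0.1914 0.1919 0.1919 0.1921 0.1921 0.1922 0.1924
 0.1925 0.1925]
[0.5785526  0.05328082 0.19010559]
collar z [0.0738 0.0758 0.0786]
[0.5771321  0.0516602  0.29899651] [-0.30641288  0.30123655  0.63067251] 0.059360343639773404
```

View pics/e.png

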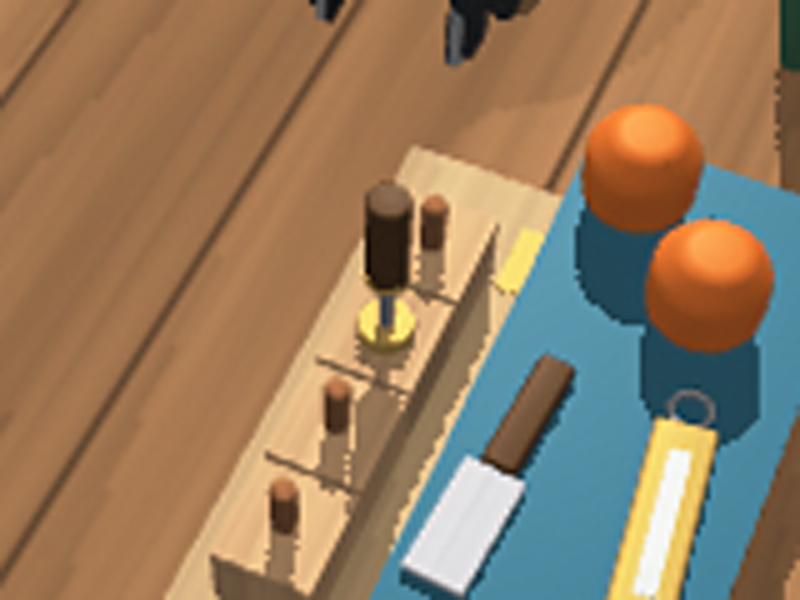

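The gauge stands upright in the bore, with the handle at crop (388,235) and the collar at (386,327) down on the wood. The collar top is at 76 mm, and 64 + 12 is expected. Pegs and bystanders are in place and the gripper is clear.

```bash
python3 -c "
from bench import arm
print(arm.observe()['time']);print(arm.job_done())"
```

```text
17.4167
the job is handed in; nothing more can be done
None
```

I handed the job in at 17.4 s. The gauge stands upright and released in the empty bore, second from the left as the robot faces the row. The hand-in reports no verdict.

**Push:** The collar slid at about 3 N, and the rod then stopped dead at the bottom. I held it there for about 1.4 s with roughly 9.5 N in total at the wrist, so about 6.5 N on the bottom besides the collar's share. That is a little under the 10 N asked for, and I saw no jab in the readings between moves.

**Last checks:**
- **Collar:** its top measured 76 mm, which is the block's top plus the collar's 12 mm, so it is down on the wood.
- **Depth:** the handle's top is at about 191–192 mm, which puts the bore at about 37–38 mm deep. The gripper's height gives about 39.5 mm, so the two disagree by about 2 mm; both are within the stated range.
- **Other things:** the gripper is open and about 140 mm above its grasp height. In the last picture the pegs, both buoys, the net gauge and the part of the fish scale in view look undisturbed. I didn't look again at the mallet, the tin or the cleat.

**Not as expected:** the two purple look-alikes, which stood on the bench at the start, were lying down when I looked again after the first approach. They probably toppled by themselves, since the wrist force I read after the approach was under 2 N, but I can't rule out that the arm brushed them. I left them where they lay.

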